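Blank off the vacuum port with the flange that fits its studs

TASK

Pull the yellow dust cap out of the grey vacuum port and lay it aside on clear bench top, then fit the one blank flange whose bolt holes line up with the port's four studs, flat down on the port face, and swing the red keeper in over its rim as far as it goes. Leave the other two flanges, the beaker, the dropper bottle and the amber bottle where they stand.

Things in the scene. Friction and masses are not known exactly. Their poses are not given: they have to be found in the camera images.
- port: Fixed grey round vacuum port, 116 mm diameter (foot ring 123), 40 mm high; origin at the centre of its underside, z up. An ear 24 mm wide, 40 mm high, sticks out along its own -x to 88 mm from the centre and carries the keeper; a thin hose nipple, 18 mm up, sticks out along its own +y to 77 mm.
- port_face (a point): Centre of the port's flat face, 40 mm above the bench, axes as the port's. Four brass studs, 7.5 mm diameter with tapered tips, stand 15 mm above the face on a 66 mm circle at 45, 135, 225, 315 degrees from its x. A 42 mm bore in the middle, 12 mm deep, holds the dust cap at the start. A well seated flange lies with its underside on this face, studs through its holes.
- cap: Loose yellow dust cap, 39 mm high; origin at the centre of its underside, z up. Plug 34 mm diameter for the lowest 6 mm (in the bore, 4 mm slack), then a 52 mm disc up to 12 mm, then a round knob of 22 mm diameter up to 39 mm. In the port its origin is 34 mm above the bench and the knob top 73 mm; the stud tips (55 mm) stand round it.
- flange_a: Loose round steel blank flange, 92 mm diameter, 8 mm thick, 0.2 to 0.5 kg, flat on the bench; origin at the centre of its underside, z up. A bridge handle on top: black bar 46 long, 12 wide, from 24 to 36 mm above the underside, along its own x; grip it across y. Three through holes, 10.5 mm, on a 66 mm circle at 90, 210 and 330 degrees from its own x.
- flange_b: Loose round steel blank flange, 92 mm diameter, 8 mm thick, 0.2 to 0.5 kg, flat on the bench; origin at the centre of its underside, z up. A bridge handle on top: black bar 46 long, 12 wide, from 24 to 36 mm above the underside, along its own x; grip it across y. Four through holes, 10.5 mm, on a 66 mm circle at 45, 135, 225 and 315 degrees from its own x.
- flange_c: Loose round steel blank flange, 92 mm diameter, 8 mm thick, 0.2 to 0.5 kg, flat on the bench; origin at the centre of its underside, z up. A bridge handle on top: black bar 46 long, 12 wide, from 24 to 36 mm above the underside, along its own x; grip it across y. Four through holes, 10.5 mm, on a 48 mm circle at 45, 135, 225 and 315 degrees from its own x.
- keeper_arm (a joint): Hinge of the red keeper, a flat arm 36 mm long, 13 mm wide, that turns about a vertical pin on the port's ear. 0 = swung in against its stop, the arm pointing at the port's centre (along the port's own +x) with its tip over the flange rim; it grows counter-clockwise seen from above, to 2.4 rad. It starts swung out and stays where it is left (light friction, about 0.02 N m).
- keeper_hinge (a point): On the keeper's pin axis, fixed on the port 76 mm from its centre along its own -x, 53 mm above the bench.
- keeper_knob (a point): Centre of the top of the black round knob (12 mm diameter, 24 mm high, top 80 mm above the bench) that stands on the keeper arm 24 mm from the pin axis. The arm itself lies 50 to 56 mm above the bench, 2 mm above a seated flange.
- beaker: Loose empty plastic beaker, 69 mm diameter, 85 mm high, beside the port; origin at the centre of its underside. Leave it.
- dropper: Loose white dropper bottle with a yellow cap, 25 mm diameter, 67 mm high, standing; origin at the centre of its underside. Leave it.
- bottle: Loose brown glass bottle with a red cap, 49 mm diameter, 132 mm high, standing; origin at the centre of its underside. Leave it.
- rack_a: Fixed rack, 122 mm along x, 88 mm along y, 74 mm high, with three 50 ml tubes standing in it up to about 120 mm; origin at the middle of its underside.
- spectro: Fixed beige instrument (spectrophotometer), 320 mm along x, 288 mm along y, 167 mm high, left of the work (its right side at y = 0.187, its front at x = 0.475). The bench's front edge is at x = 0.38; at the right the vacuum manifold box begins at x = 0.636 and y = -0.141 and spreads 0.18 m to the right and 0.22 m away from there, 0.3 m high.

How it is judged:
By the outcome, as a careful person would: the job done as asked, in the order asked, and still so for the second after the job is handed in, with the robot touching nothing.
It also fails if it takes over 56 s, if anything falls off the work surface, if the arm or the gripper's body presses on something with over 40 N, if the wrist force passes 120 N, or if a joint passes its speed limit or range.

ROBOT

A 7-joint arm with a two-finger parallel gripper is mounted at the origin on a cart in front of the work surface, level with it; the furniture and walls round the work are solid. World frame = base frame: x ahead of the robot, y to its left, z up, the work surface at z = 0. Lengths are in m, angles in rad, forces in N, time in s.
With the tool pointing down it reaches from about 0.35 to 0.9 m from the base axis. Payload 8.1 kg.
Tool frame: the origin (TCP) lies on the centre line of the jaws, within the pads' length; the fingertips stand 8 mm ahead of it and the grasp point (between the pads) lies 11 mm behind it; z points along the fingers, y is the line along which they close (so a half turn about z gives the same grasp; the last joint's range is limited). The gripper opens to 92 mm and grips with 3 to 60 N. Pads are 19 mm wide; open, the fingers measure 130 mm over their backs; the gripper's body (75 mm by 190 mm) begins 47 mm behind the grasp point.
Start: joints at [1.158, 0.434, 0.025, 1.573, -0.012, 1.134, -0.075], TCP at [0.191, -0.595, 0.235] pointing down, gripper open.
Joint ranges: [-2.62, 2.62], [-0.44, 2.09], [-1.27, 1.32], [0.08, 2.57], [-1.32, 4.46], [0.12, 2], [-2.74, 2.74]. Speed limits (rad/s): [2.22, 2.22, 3.01, 3.01, 3.14, 3.14, 3.14].

INTERFACE

Orientations are given as a rotation vector (axis times angle).
In Python, from plant import arm gives the robot as it stands.
- The arm moves only by the shell command python3 inch.py [FORCE], which reads ROWS from standard input. ROWS is a JSON list of rows, 1 to 12 of them, each of 5 numbers: dx, dy, dz in shares of the most that a row can go, 1 being 50 mm, then a turn about the tool's z in units of 0.25 rad, then the opening from 0.0 (shut) to 1.0 (fully open); each row shifts and turns the commanded pose from where the row before left it, along the tool's axes as they then stand; what a row does not reach is not made up. A row lasts 1/10 s, in which the tool goes at most 0.05 m and 0.15 rad, less where a joint would pass 70% of its speed; a pose out of reach is approached as far as the arm can. The fingers move at their own pace and stop on an object; FORCE is the grip in N (left out, the last holds). Time passes only in rows, so rows that do not move let the fingers close. It prints the time, the measured TCP pose, the force, the opening and the grip force at its end. Input that does not fit is refused with a message, and nothing moves.
- arm.get_obs(): the state, without advancing time (a new reading comes with each control period).
- arm.snapshot(name): name is "side" or "top" or "wrist"; returns a dict with "image" (420x560x3 uint8, red, green, blue), "vfov" (degrees; the focal length in pixels is half the picture's height over the tangent of half this angle, whatever the lens; pixels are square), "cx", "cy" (the principal point, pixels), "D" ([k1, k2, p1, p2, k3] as OpenCV has them; the pictures are not rectified), "world_to_cam" (4x4, takes a point from world to camera coordinates). Camera axes: x right, y up, looking along -z (the intrinsics and any distortion apply to the point x, -y, -z); pixel columns grow to the right and rows downward; lengths in m; the calibration is good to about 2 mm. A picture is of the moment at which its call begins. There is no depth.
- arm.hand_in(): hands the job in; it is judged then, once.
The state is a dict: "time_s": time; "qpos": joint angles; "qvel": joint speeds; "joint_torque": joint torques, N m; "ee_pos": TCP position; "eef_rot": TCP orientation; "force": force on the tool from outside, world axes, zero at the start; "ft_torque": the same for the moment, N m; "gripper_width": opening from 0.0 (shut) to 1.0 (fully open); "gripper_force": force on a finger pad.
Only numpy, scipy, OpenCV 4.12 (cv2) and the standard library are available. Lean on these libraries where they do the work, as an engineer would, in place of code of your own. Each camera call takes 0.05 s, during which the arm holds its last target. There are 200 camera calls.

## Working session

There is one attempt and no reset: what is moved stays moved. The work goes in short steps, Python scripts to look and compute and a shell command to move; the robot and the scene stay as the last step left them, time stands still between calls to the robot, and variables do not carry over. Pictures are saved under pics/ and viewed, at most 10 in all, crops included, and the job is handed in when it is done.

```bash
ls; mkdir -p pics; python3 - <<'E'
from plant import arm
import cv2
for n in("top","side"):
    s=arm.snapshot(n); cv2.imwrite(f"pics/{n}0.png",s["image"][:,:,::-1]); print(n,s["vfov"],s["cx"],s["cy"],s["D"],s["world_to_cam"])
o=arm.get_obs();print(o["time_s"],o["ee_pos"],o["eef_rot"],o["gripper_width"])
E
```

```text
inch.py
pics
plant.py
top 47.745278556037135 279.0947111116757 207.23772670021737 [-0.08657221  0.          0.          0.          0.        ] [[-0.06057593 -0.99815426 -0.0043153   0.01392314]
 [ 0.97482897 -0.06008859  0.21470409 -0.56332844]
 [-0.2145671   0.00879922  0.97666961 -1.09093721]
 [ 0.          0.          0.          1.        ]]
side 43.799790548799216 282.01342440195646 205.57433257054998 [-0.05131812  0.          0.          0.          0.        ] [[ 0.99892131  0.03985052 -0.02383579 -0.57527413]
 [ 0.0017832   0.48001534  0.87725828 -0.07255351]
 [ 0.04640074 -0.8763545   0.47942649 -1.31156836]
 [ 0.          0.          0.          1.        ]]
0.1 [ 0.19033176 -0.59482926  0.2340192 ] [-3.10261420e+00 -4.84348154e-01  5.81770882e-04] 1.001975034168251
```

View pics/top0.png

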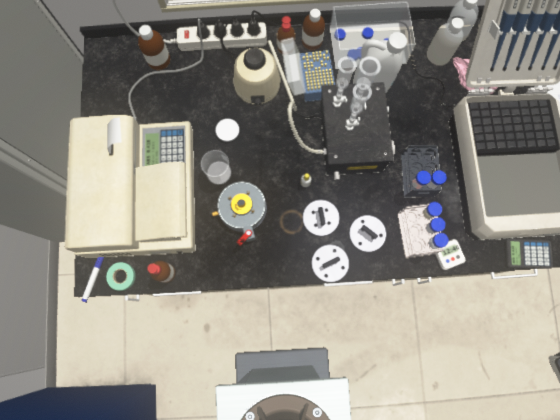

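View pics/side0.png

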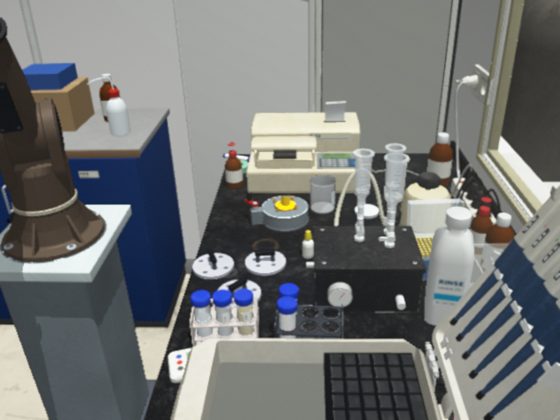

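The top view shows the port at about (241,206) with the yellow cap in it, and the flanges at (321,217), (367,233) and (330,263). The keeper is at (245,238) and the nipple at (214,213). I'll enlarge this area next.

```bash
cat > h.py <<'E'
import numpy as np, cv2
from plant import arm
def cam(s):
    f=s["image"].shape[0]/2/np.tan(np.radians(s["vfov"]/2))
    return np.array([[f,0,s["cx"]],[0,f,s["cy"]],[0,0,1]]),np.array(s["D"]),np.array(s["world_to_cam"])
def ray(s,uv):
    K,D,T=cam(s); p=cv2.undistortPoints(np.array([[uv]],float),K,D)[0,0]
    R=T[:3,:3]; return -R.T@T[:3,3], R.T@np.array([p[0],-p[1],-1])
def onz(s,uv,z):
    c,d=ray(s,uv); return c+d*(z-c[2])/d[2]
def proj(s,P):
    K,D,T=cam(s); q=(T[:3,:3]@np.atleast_2d(P).T).T+T[:3,3]
    return cv2.projectPoints(q*[1,-1,-1],np.zeros(3),np.zeros(3),K,D)[0][:,0]
def rectify(s,c,half,z,n=400):
    """metric top-down resampling of plane z: up=+x, left=+y"""
    g=np.linspace(half,-half,n); X,Y=np.meshgrid(g,g,indexing='ij')
    uv=proj(s,np.c_[X.ravel()+c[0],Y.ravel()+c[1],np.full(n*n,z)]).reshape(n,n,2).astype(np.float32)
    return cv2.remap(s["image"],uv[...,0],uv[...,1],cv2.INTER_CUBIC)[:,:,::-1]
E
python3 - <<'E'
from h import *
s=arm.snapshot("top")
im=s["image"][150:300,190:400,::-1]
cv2.imwrite("pics/topc.png",cv2.resize(im,None,fx=3.8,fy=3.8,interpolation=cv2.INTER_CUBIC))
for n,uv,z in(("port",(241,206),.04),("f1",(321,217),.008),("f2",(367,233),.008),("f3",(330,263),.008),("beaker",(216,170),.0)): print(n,onz(s,uv,z))
E
```

```text
port [0.57673026 0.07333337 0.04      ]
f1 [ 0.54302563 -0.12535499  0.008     ]
f2 [ 0.49487279 -0.23796294  0.008     ]
f3 [ 0.42553318 -0.13854738  0.008     ]
beaker [0.68613112 0.13743241 0.        ]
```

View pics/topc.png

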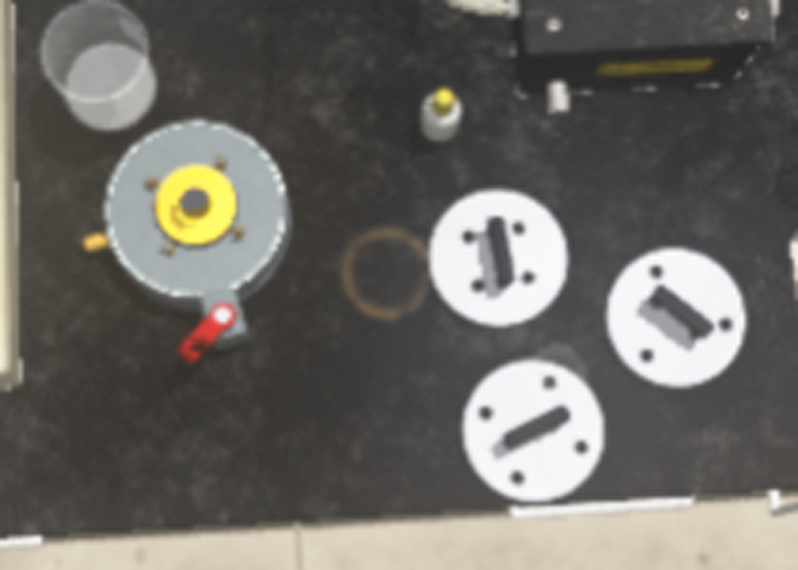

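The crop shows flange_b at crop (533,430): its four holes are on the wide circle, with a side of about 70 px. Flange_c is at (498,257) with a small hole circle, and flange_a is at (676,317) with three holes. The keeper is red, with its pin at (222,315) and its tip at (185,355). The studs are at (221,163), (151,184), (168,251) and (238,233).

```bash
cat >> h.py <<'E'
def blobs(m,s,c,half,z,n,lo,hi):
    """blobs of mask on rectified plane -> world xy, area mm2"""
    k,_,st,ce=cv2.connectedComponentsWithStats(m.astype(np.uint8)); px=2*half/(n-1); out=[]
    for i in range(1,k):
        a=st[i,4]*px*px*1e6
        if lo<a<hi: out.append((round(c[0]+half-ce[i][1]*px,4),round(c[1]+half-ce[i][0]*px,4),round(a)))
    return out
E
python3 - <<'E'
from h import *
s=arm.snapshot("top")
c=(.4255,-.1385);n=400
r=rectify(s,c,.06,.008,n); g=cv2.cvtColor(r,cv2.COLOR_BGR2GRAY)
w=(g>150).astype(np.uint8)
ct=max(cv2.findContours(w,cv2.RETR_EXTERNAL,cv2.CHAIN_APPROX_NONE)[0],key=cv2.contourArea)
(x,y),rad=cv2.minEnclosingCircle(ct);px=.12/399
C=np.array([c[0]+.06-y*px,c[1]+.06-x*px]);print("flange",C,rad*px)
m=cv2.fillPoly(np.zeros_like(w),[ct],1); m=cv2.erode(m,np.ones((9,9)))
B=blobs((g<135)&(m>0),s,c,.06,.008,n,15,2000);print(B)
# bar at z .036
r2=rectify(s,c,.06,.036,n);g2=cv2.cvtColor(r2,cv2.COLOR_BGR2GRAY)
cv2.imwrite("pics/fb.png",np.hstack([r,r2]))
# port
cp=(.577,.073)
r=rectify(s,cp,.1,.055,n);r3=rectify(s,cp,.1,.04,n);cv2.imwrite("pics/port.png",np.hstack([r,r3]))
hsv=cv2.cvtColor(r,cv2.COLOR_BGR2HSV)
yel=cv2.inRange(hsv,(22,120,120),(35,255,255))>0
print("yel",blobs(yel,s,cp,.1,.055,n,300,5000))
br=cv2.inRange(hsv,(5,50,40),(20,255,190))>0
print("studs@.055",blobs(br,s,cp,.1,.055,n,5,400))
rk=rectify(s,cp,.1,.056,n)
h=cv2.cvtColor(rk,cv2.COLOR_BGR2HSV); rd=((h[...,0]<8)|(h[...,0]>172))&(h[...,1]>150)&(h[...,2]>90)
print("red",blobs(rd,s,cp,.1,.056,n,50,2000))
print(cv2.Rodrigues(np.array(arm.get_obs()["eef_rot"]))[0].round(3))
E
```

```text
flange [ 0.42631734 -0.13853064] 0.04687881354998825
[(np.float64(0.4569), np.float64(-0.1514), 27), (np.float64(0.4395), np.float64(-0.108), 36), (np.float64(0.4273), np.float64(-0.14), 487), (np.float64(0.4132), np.float64(-0.1687), 30), (np.float64(0.3961), np.float64(-0.1254), 32)]
yel [(np.float64(0.5789), np.float64(0.0719), 1864)]
studs@.055 [(np.float64(0.6052), np.float64(0.054), 20), (np.float64(0.5957), np.float64(0.0995), 35), (np.float64(0.5586), np.float64(0.1384), 197), (np.float64(0.5593), np.float64(0.0455), 21), (np.float64(0.5505), np.float64(0.0894), 17), (np.float64(0.5488), np.float64(0.1295), 8), (np.float64(0.5278), np.float64(-0.0235), 234), (np.float64(0.5382), np.float64(0.1247), 33), (np.float64(0.5289), np.float64(0.1176), 9), (np.float64(0.4924), np.float64(0.0821), 68), (np.float64(0.4826), np.float64(0.0705), 30)]
red [(np.float64(0.4928), np.float64(0.0726), 351)]
[[ 0.952  0.305 -0.   ]
 [ 0.305 -0.952  0.001]
 [-0.    -0.001 -1.   ]]
```

View pics/port.png

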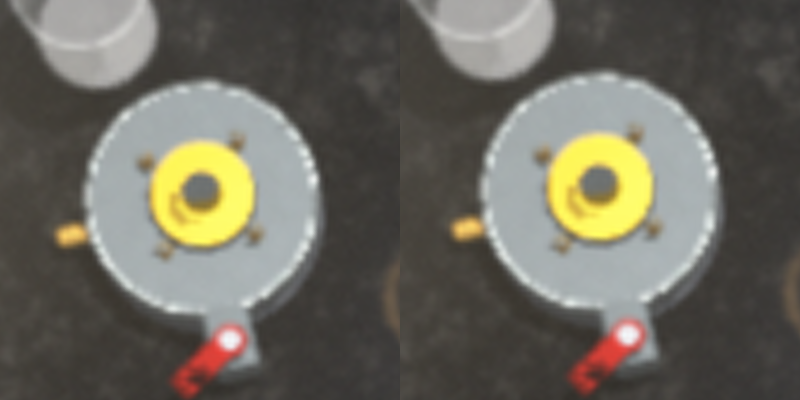

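View pics/fb.png

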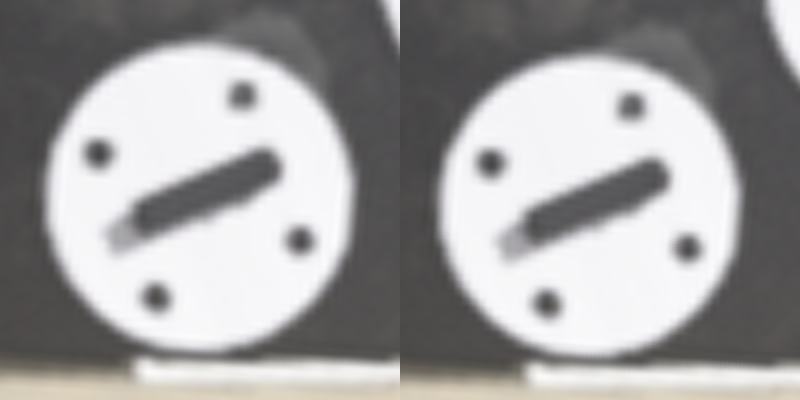

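Flange_b is the front one: centre (.4263, -.1385), handle yaw about -68°, closing axis 22°. The port centre is about (.579, .072) and its yaw about 11.6°. I'll turn the tool so it closes along the port's x, then travel over.

Units first: shifts go in shares of 50 mm and turns go in units of 0.25 rad. So -0.149 rad is -0.596.

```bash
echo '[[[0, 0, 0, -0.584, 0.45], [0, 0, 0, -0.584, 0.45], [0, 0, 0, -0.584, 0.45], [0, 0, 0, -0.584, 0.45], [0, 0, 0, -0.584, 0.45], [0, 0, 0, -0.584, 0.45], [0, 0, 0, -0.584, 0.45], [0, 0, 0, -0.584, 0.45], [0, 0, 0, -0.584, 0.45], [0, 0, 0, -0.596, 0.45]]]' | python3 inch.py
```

```text
refused: ROWS must be a list of rows, each a list of 5 numbers. Nothing was moved.
```

The call was refused and nothing moved: it wants a list of rows, each a list of 5 numbers. Same move again in that form.

```bash
echo '[[0, 0, 0, -0.584, 0.45], [0, 0, 0, -0.584, 0.45], [0, 0, 0, -0.584, 0.45], [0, 0, 0, -0.584, 0.45], [0, 0, 0, -0.584, 0.45], [0, 0, 0, -0.584, 0.45], [0, 0, 0, -0.584, 0.45], [0, 0, 0, -0.584, 0.45], [0, 0, 0, -0.584, 0.45], [0, 0, 0, -0.596, 0.45]]' | python3 inch.py && echo '[[0.58, 0.52, 0, 0, 0.45], [0.58, 0.52, 0, 0, 0.45], [0.58, 0.52, 0, 0, 0.45], [0.58, 0.52, 0, 0, 0.45], [0.58, 0.52, 0, 0, 0.45], [0.58, 0.52, 0, 0, 0.45], [0.58, 0.52, 0, 0, 0.45], [0.58, 0.52, 0, 0, 0.45], [0.58, 0.52, 0, 0, 0.45], [0.58, 0.52, 0, 0, 0.45]]' | python3 inch.py; python3 - <<'E'
from h import *
o=arm.get_obs();R=cv2.Rodrigues(np.array(o["eef_rot"]))[0];print(R.round(4),o["qpos"])
print(R.T@(np.array([.579,.0722,.235])-o["ee_pos"]))
E
```

```text
time_s: 1.2
ee_pos: [0.1904, -0.5951, 0.2345]
eef_rot: [-1.979, -2.44, -0.0]
force: [-0.2, 0.2, -0.2]
gripper_width: 0.455
gripper_force: 0.0
time_s: 2.2
ee_pos: [0.3875, -0.2576, 0.2348]
eef_rot: [1.986, 2.434, -0.0]
force: [0.6, 0.5, 0.7]
gripper_width: 0.447
gripper_force: 0.0
[[-2.004e-01  9.797e-01  0.000e+00]
 [ 9.797e-01  2.004e-01 -3.000e-04]
 [-4.000e-04 -0.000e+00 -1.000e+00]] [ 0.8954004   0.21951823 -0.49890161  1.91369471  0.12164044  1.03750182
  0.54632278]
[ 0.28477017  0.253682   -0.00029228]
```

Converted, 0.029 m is 0.58, 0.026 m is 0.52.

```bash
echo '[[0.58, 0.52, 0, 0, 0.45], [0.58, 0.52, 0, 0, 0.45], [0.58, 0.52, 0, 0, 0.45], [0.58, 0.52, 0, 0, 0.45], [0.58, 0.52, 0, 0, 0.45], [0.58, 0.52, 0, 0, 0.45], [0.58, 0.52, 0, 0, 0.45], [0.58, 0.52, 0, 0, 0.45], [0.58, 0.5, 0, 0, 0.45], [0.48, 0.42, 0, 0, 0.45], [0, 0, 0, 0, 0.45], [0, 0, 0, 0, 0.45]]' | python3 inch.py; python3 - <<'E'
from h import *
o=arm.get_obs();R=cv2.Rodrigues(np.array(o["eef_rot"]))[0];print(o["qpos"])
print(R.T@(np.array([.579,.0722,.235])-o["ee_pos"]))
s=arm.snapshot("wrist");cv2.imwrite("pics/w1.png",s["image"][:,:,::-1]);print(np.linalg.inv(s["world_to_cam"]).round(3), proj(s,[[.579,.0722,.073]]))
E
```

```text
time_s: 3.4
ee_pos: [0.5786, 0.0717, 0.2343]
eef_rot: [-1.984, -2.435, 0.001]
force: [-0.1, -0.3, 0.1]
gripper_width: 0.449
gripper_force: 0.0
[ 0.21720522  0.44041176 -0.6117628   1.64021485  0.27154349  1.14816227
 -0.25869707]
[ 0.00042775  0.00051924 -0.00071616]
[[ 0.979 -0.193 -0.062  0.562]
 [ 0.203  0.931  0.303  0.153]
 [-0.001 -0.309  0.951  0.384]
 [ 0.     0.     0.     1.   ]] [[280.3960075  194.22943018]]
```

View pics/w1.png

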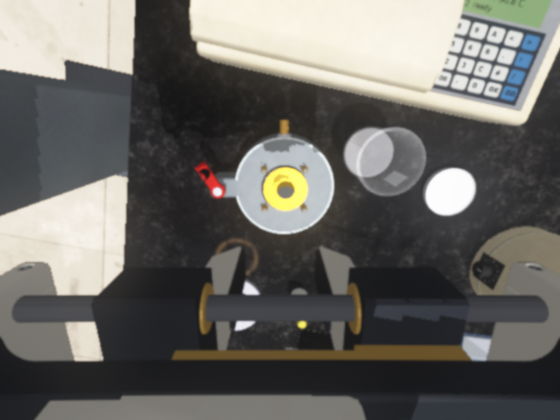

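The wrist view shows the knob at about (286,189) and the studs at (264,167), (306,167), (264,207) and (303,208). The keeper pin is at (217,192). I'll check the centre with this view.

```bash
python3 - <<'E'
from h import *
for nm in("wrist","top"):
    s=arm.snapshot(nm); print(nm,"f",cam(s)[0][0,0])
    im=s["image"][:,:,::-1];h=cv2.cvtColor(im,cv2.COLOR_BGR2HSV)
    for z in(.046,):
        m=cv2.inRange(h,(22,120,120),(35,255,255))
        k,l,st,ce=cv2.connectedComponentsWithStats(m);i=1+np.argmax(st[1:,4])
        ct=max(cv2.findContours((l==i).astype(np.uint8),cv2.RETR_EXTERNAL,cv2.CHAIN_APPROX_NONE)[0],key=len)
        e=cv2.fitEllipse(ct);print("disc",e[0],onz(s,e[0],.046)[:2])
    if nm=="wrist":
        for z in(.04,):
            c=(.579,.0722);r=rectify(s,c,.1,.055);hh=cv2.cvtColor(r,cv2.COLOR_BGR2HSV)
            br=cv2.inRange(hh,(3,60,30),(20,255,200))>0
            print([b for b in blobs(br,s,c,.1,.055,400,5,400) if abs(np.hypot(b[0]-c[0],b[1]-c[1])-.033)<.01])
            print("keeper pin",onz(s,(217,192),.056))
            cv2.imwrite("pics/wp.png",r)
E
```

```text
wrist f 296.3713039331751
disc (285.04510498046875, 186.88839721679688) [0.58384031 0.07363857]
[(np.float64(0.6089), np.float64(0.0582), 28), (np.float64(0.599), np.float64(0.1029), 21), (np.float64(0.565), np.float64(0.0492), 32), (np.float64(0.5561), np.float64(0.0937), 23)]
keeper pin [0.50845387 0.05443734 0.056     ]
top f 474.50355124879184
disc (306.44390869140625, 175.7790069580078) [ 0.64259324 -0.09370367]
```

View pics/wp.png

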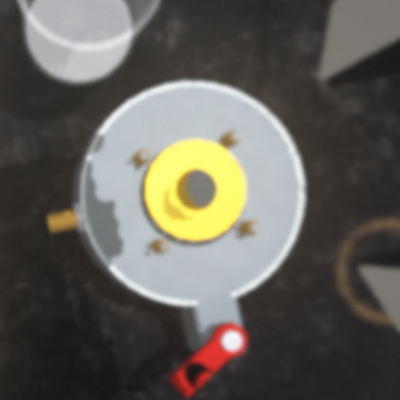

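Converted, 0.0027 m is 0.054, 0.0013 m is 0.026.

```bash
echo '[[0.026, 0.054, 0.6, 0, 0.45], [0, 0, 0.7, 0, 0.45], [0, 0, 0.7, 0, 0.45], [0, 0, 0.7, 0, 0.45], [0, 0, 0.6, 0, 0.45], [0, 0, 0.24, 0, 0.45], [0, 0, 0, 0, 0.45], [0, 0, 0, 0, 0.15], [0, 0, 0, 0, 0.15], [0, 0, 0, 0, 0.15], [0, 0, 0, 0, 0.15], [0, 0, 0, 0, 0.15]]' | python3 inch.py 20
```

```text
time_s: 4.75
ee_pos: [0.5822, 0.0731, 0.0592]
eef_rot: [1.985, 2.432, 0.003]
force: [-0.5, -0.2, 7.6]
gripper_width: 0.236
gripper_force: 20.0
```

```bash
echo '[[0, 0, -0.2, 0, 0.15], [0, 0, -0.4, 0, 0.15], [0, 0, -0.5, 0, 0.15], [0, 0, -0.6, 0, 0.15], [0, 0, 0, 0, 0.15], [0, 0, 0, 0, 0.15]]' | python3 inch.py; python3 - <<'E'
from h import *
o=arm.get_obs();R=cv2.Rodrigues(np.array(o["eef_rot"]))[0];print(R.T@(np.array([.46,-.03,.10])-o["ee_pos"]),o["ee_pos"],o["force"])
c=(.579,.0722)
for nm in("top","wrist"):
    s=arm.snapshot(nm);im=s["image"];cv2.imwrite(f"pics/l_{nm}.png",im[:,:,::-1])
a=cv2.imread("pics/l_top.png")[120:290,170:330];b=cv2.imread("pics/l_wrist.png")[80:290,150:420]
cv2.imwrite("pics/lift.png",np.hstack([cv2.resize(a,(395,420)),cv2.resize(b,(405,315)).copy() if 0 else cv2.copyMakeBorder(cv2.resize(b,(405,315)),0,105,0,0,0)]))
E
```

```text
time_s: 5.35
ee_pos: [0.5815, 0.073, 0.1439]
eef_rot: [1.985, 2.433, 0.002]
force: [0.7, -0.1, -0.3]
gripper_width: 0.23
gripper_force: 20.0
[-0.07655293 -0.13980162  0.04364565] [0.58153597 0.07302069 0.14388088] [ 0.67022016 -0.09090132 -0.28742937]
```

View pics/lift.png

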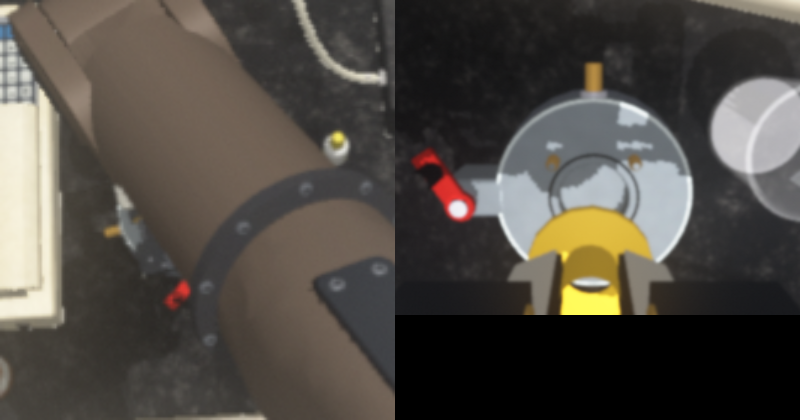

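The cap is out: it hangs in the jaws, and the empty bore shows in the wrist view. I'll lay it aside at (.46, -.03).

Converted, 0.03 m is 0.6, -0.028 m is -0.56.

```bash
echo '[[-0.3, -0.56, 0, 0, 0.15], [-0.3, -0.56, 0, 0, 0.15], [-0.3, -0.56, 0, 0, 0.15], [-0.3, -0.56, 0, 0, 0.15], [-0.33, -0.56, 0.4, 0, 0.15], [0, 0, 0.6, 0, 0.15], [0, 0, 0.6, 0, 0.15], [0, 0, 0.4, 0, 0.15], [0, 0, 0.2, 0, 0.15], [0, 0, 0.1, 0, 0.15], [0, 0, 0, 0, 0.15]]' | python3 inch.py
```

```text
time_s: 6.55
ee_pos: [0.4592, -0.0299, 0.0275]
eef_rot: [-1.985, -2.434, 0.001]
force: [0.1, -0.2, -0.2]
gripper_width: 0.236
gripper_force: 20.0
```

Converted, 0.002 m is 0.04, 0.001 m is 0.02.

```bash
echo '[[0, 0, 0.04, 0, 0.15], [0, 0, 0.02, 0, 0.15], [0, 0, 0, 0, 0.15]]' | python3 inch.py; echo '[[0, 0, 0, 0, 0.5], [0, 0, 0, 0, 0.5], [0, 0, 0, 0, 0.5], [0, 0, -0.4, 0, 0.5], [0, 0, -0.8, 0, 0.5], [0, 0, -0.8, 0, 0.5], [0, 0, 0, 0, 0.5]]' | python3 inch.py
python3 - <<'E'
from h import *
o=arm.get_obs();R=cv2.Rodrigues(np.array(o["eef_rot"]))[0]
th=np.radians(22-11.6);print(R.T@(np.array([.4263,-.1385,.12])-o["ee_pos"]),np.degrees(np.arctan2(R[1,1],R[0,1])))
E
```

```text
time_s: 6.85
ee_pos: [0.4597, -0.0301, 0.0252]
eef_rot: [1.986, 2.433, 0.001]
force: [0.2, -0.4, -0.4]
gripper_width: 0.235
gripper_force: 20.0
time_s: 7.55
ee_pos: [0.4621, -0.0296, 0.1291]
eef_rot: [1.982, 2.429, 0.007]
force: [0.7, -0.3, -0.8]
gripper_width: 0.502
gripper_force: 0.0
[-0.09947585 -0.0570136   0.00884009] 11.569225217006135
```

Converted, -0.021 m is -0.42, -0.0125 m is -0.25, -0.0915 rad is -0.366.

```bash
echo '[[-0.25, -0.14, -0.42, 0, 0.5], [-0.25, -0.14, -0.42, 0, 0.5], [-0.25, -0.14, -0.42, 0, 0.5], [-0.25, -0.14, -0.42, 0, 0.5], [-0.25, -0.14, -0.42, 0, 0.5], [-0.25, -0.14, 0, 0, 0.5], [-0.25, -0.14, 0, 0, 0.5], [-0.24, -0.16, 0, 0, 0.5], [0, 0, 0, -0.36, 0.5], [0, 0, 0, -0.366, 0.5], [0, 0, 0, 0, 0.5], [0, 0, 0, 0, 0.5]]' | python3 inch.py
cat > fl.py <<'E'
from h import *
def disc(s,c,z,half=.065,n=400,save=None):
    r=rectify(s,c,half,z,n);g=cv2.cvtColor(r,cv2.COLOR_BGR2GRAY);w=(g>150).astype(np.uint8)
    if save: cv2.imwrite(save,r)
    ct=max(cv2.findContours(w,cv2.RETR_EXTERNAL,cv2.CHAIN_APPROX_NONE)[0],key=cv2.contourArea)
    (x,y),rad=cv2.minEnclosingCircle(ct);px=2*half/(n-1)
    m=cv2.erode(cv2.fillPoly(np.zeros_like(w),[ct],1),np.ones((9,9)))
    return (c[0]+half-y*px,c[1]+half-x*px,rad*px),blobs((g<110)&(m>0),s,c,half,z,n,10,2000)
E
python3 - <<'E'
from fl import *
o=arm.get_obs();R=cv2.Rodrigues(np.array(o["eef_rot"]))[0];print(o["ee_pos"],np.degrees(np.arctan2(R[1,1],R[0,1])))
s=arm.snapshot("wrist");cv2.imwrite("pics/w2.png",s["image"][:,:,::-1])
print(disc(s,(.4263,-.1385),.008,save="pics/w2r.png"))
E
```

```text
time_s: 8.75
ee_pos: [0.4232, -0.139, 0.2295]
eef_rot: [-1.761, -2.601, 0.0]
force: [-0.4, -0.9, 0.3]
gripper_width: 0.503
gripper_force: 0.0
[ 0.42324872 -0.13897052  0.22948997] 21.817666778769286
((0.4285715889302113, -0.13950021821215638, 0.04617817011094632), [(np.float64(0.459), np.float64(-0.1525), 30), (np.float64(0.4414), np.float64(-0.1089), 40), (np.float64(0.4298), np.float64(-0.1429), 529), (np.float64(0.4156), np.float64(-0.1695), 36), (np.float64(0.3982), np.float64(-0.1262), 39)])
```

View pics/w2r.png

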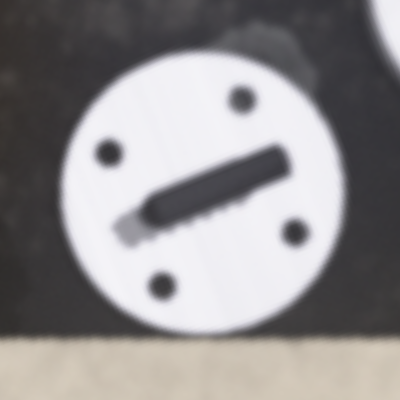

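Converted, 0.03 m is 0.6, 0.004 m is 0.08.

```bash
echo '[[-0.032, 0.08, 0.6, 0, 0.5], [0, 0, 0.8, 0, 0.5], [0, 0, 0.8, 0, 0.5], [0, 0, 0.8, 0, 0.5], [0, 0, 0.6, 0, 0.5], [0, 0, 0.36, 0, 0.5], [0, 0, 0.2, 0, 0.5], [0, 0, 0, 0, 0.5]]' | python3 inch.py; echo '[[0, 0, 0, 0, 0.05], [0, 0, 0, 0, 0.05], [0, 0, 0, 0, 0.05], [0, 0, 0, 0, 0.05], [0, 0, 0, 0, 0.05], [0, 0, 0, 0, 0.05]]' | python3 inch.py 40
```

```text
time_s: 9.6
ee_pos: [0.4273, -0.1386, 0.0209]
eef_rot: [-1.757, -2.602, 0.001]
force: [0.8, 0.1, 0.1]
gripper_width: 0.497
gripper_force: 0.0
time_s: 10.2
ee_pos: [0.4281, -0.1391, 0.0221]
eef_rot: [1.757, 2.603, 0.0]
force: [-0.6, 0.6, 7.5]
gripper_width: 0.123
gripper_force: 40.0
```

Converted, -0.03 m is -0.6, -0.025 m is -0.5, 0.09 rad is 0.36.

```bash
echo '[[0, 0, -0.2, 0, 0.05], [0, 0, -0.5, 0, 0.05], [0, 0, -0.6, 0, 0.05], [0, 0, -0.6, 0, 0.05], [0, 0, -0.4, 0.36, 0.05], [0, 0, 0, 0.36, 0.05]]' | python3 inch.py; echo '[[0.27, 0.486, 0, 0, 0.05], [0.27, 0.486, 0, 0, 0.05], [0.27, 0.486, 0, 0, 0.05], [0.27, 0.486, 0, 0, 0.05], [0.27, 0.486, 0, 0, 0.05], [0.27, 0.486, 0, 0, 0.05], [0.27, 0.486, 0, 0, 0.05], [0.27, 0.486, 0, 0, 0.05], [0, 0, 0, 0, 0.05], [0, 0, 0, 0, 0.05]]' | python3 inch.py
python3 - <<'E'
from fl import *
o=arm.get_obs();R=cv2.Rodrigues(np.array(o["eef_rot"]))[0];print(o["ee_pos"],np.degrees(np.arctan2(R[1,1],R[0,1])))
s=arm.snapshot("wrist");cv2.imwrite("pics/w3.png",s["image"][:,:,::-1])
c=(.5828,.0743);r=rectify(s,c,.06,.05);cv2.imwrite("pics/w3r.png",r);hh=cv2.cvtColor(r,cv2.COLOR_BGR2HSV)
br=cv2.inRange(hh,(3,60,30),(22,255,200))>0
print([b for b in blobs(br,s,c,.06,.05,400,5,400) if abs(np.hypot(b[0]-c[0],b[1]-c[1])-.033)<.01])
z=o["ee_pos"][2]-.0221+.008
f=rectify(s,o["ee_pos"][:2],.07,z);cv2.imwrite("pics/w3c.png",np.hstack([r,f]))
print(np.linalg.inv(s["world_to_cam"])[:3,3])
E
```

```text
time_s: 10.8
ee_pos: [0.429, -0.1391, 0.1396]
eef_rot: [1.987, 2.429, 0.002]
force: [0.5, 0.3, -2.7]
gripper_width: 0.123
gripper_force: 40.0
time_s: 11.8
ee_pos: [0.5957, 0.0065, 0.1366]
eef_rot: [-1.982, -2.436, 0.001]
force: [-0.2, -0.9, -3.8]
gripper_width: 0.125
gripper_force: 40.0
[0.59574871 0.00653416 0.1365755 ] 11.728913324302187
[(np.float64(0.6092), np.float64(0.0559), 31), (np.float64(0.5999), np.float64(0.0993), 21), (np.float64(0.5655), np.float64(0.0468), 34), (np.float64(0.5564), np.float64(0.0906), 30)]
[0.57925847 0.08737343 0.28640805]
```

View pics/w3c.png

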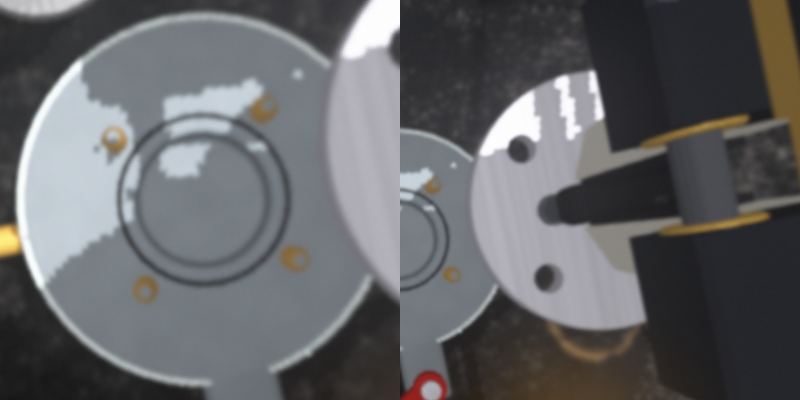

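The left panel (port at z .05) shows four studs centred at (.5828, .0732), yaw 11.7°. The right panel shows the held flange, whose two visible holes put its centre at the TCP with the same yaw. Next I'll move over the port and lower to just above the studs.

Converted, 0.0008 m is 0.016, 0.025 m is 0.5.

```bash
echo '[[0.4, 0.016, 0, 0, 0.05], [0.4, 0, 0, 0, 0.05], [0.36, 0, 0, 0, 0.05], [0.198, 0, 0.2, 0, 0.05], [0, 0, 0.5, 0, 0.05], [0, 0, 0.36, 0, 0.05], [0, 0, 0, 0, 0.05], [0, 0, 0, 0, 0.05], [0, 0, 0, 0, 0.05]]' | python3 inch.py
cat > e.py <<'E'
from h import *
import sys
o=arm.get_obs();R=cv2.Rodrigues(np.array(o["eef_rot"]))[0]
P=np.array(eval(sys.argv[1]));print((R.T@(P-o["ee_pos"])).round(4),np.degrees(np.arctan2(R[1,1],R[0,1])),np.round(o["force"],1),np.round(o["ft_torque"],2))
E
python3 e.py .58275,.0732,.0621
```

```text
time_s: 12.75
ee_pos: [0.5839, 0.0724, 0.0846]
eef_rot: [1.985, 2.434, 0.001]
force: [-0.0, 0.1, -3.0]
gripper_width: 0.127
gripper_force: 40.0
[ 0.001  -0.001   0.0225] 11.620634775731007 [-0.   0.1 -3. ] [-0.02 -0.16  0.  ]
```

```bash
for i in 1 2 3; do echo '[[0, 0, 0, 0, 0.05]]' | python3 inch.py | sed -n 2p; done; python3 e.py .58275,.0732,.0621
```

```text
ee_pos: [0.584, 0.0726, 0.0847]
ee_pos: [0.5838, 0.0727, 0.0845]
ee_pos: [0.5836, 0.0727, 0.0842]
[ 0.0007 -0.0008  0.0221] 11.65244826446926 [ 0.6 -0.  -2. ] [-0.03 -0.11  0.  ]
```

Converted, -0.0009 m is -0.018, 0.0007 m is 0.014.

```bash
echo '[[0.014, -0.018, 0.06, 0, 0.05], [0, 0, 0.08, 0, 0.05], [0, 0, 0.06, 0, 0.05], [0, 0, 0.04, 0, 0.05], [0, 0, 0, 0, 0.05]]' | python3 inch.py;python3 e.py .58275,.0732,.0621
```

```text
time_s: 13.55
ee_pos: [0.5821, 0.0732, 0.0712]
eef_rot: [-1.984, -2.435, 0.001]
force: [-0.4, -0.6, -2.8]
gripper_width: 0.126
gripper_force: 40.0
[-0.0001  0.0006  0.0091] 11.65749033626125 [-0.4 -0.6 -2.8] [-0.02 -0.13  0.  ]
```

Underside is at about .049, below the stud tips, with no contact force, so the studs are in the holes. I'll continue down.

Converted, 0.003 m is 0.06, 0.002 m is 0.04.

```bash
echo '[[0, 0, 0.06, 0, 0.05], [0, 0, 0.06, 0, 0.05], [0, 0, 0.04, 0, 0.05], [0, 0, 0.02, 0, 0.05], [0, 0, 0.02, 0, 0.05], [0, 0, 0, 0, 0.05]]' | python3 inch.py;python3 e.py .58275,.0732,.0621
```

```text
time_s: 14.15
ee_pos: [0.5822, 0.0732, 0.0623]
eef_rot: [1.984, 2.435, -0.001]
force: [-4.0, -0.6, 4.0]
gripper_width: 0.128
gripper_force: 40.0
[-0.0001  0.0005  0.0002] 11.65319688460801 [-4.  -0.6  4. ] [-0.16  0.47 -0.03]
```

Seated: z is right and there is contact. I'll release, rise and measure the keeper and the flange.

Converted, -0.03 m is -0.6, -0.02 m is -0.4.

```bash
echo '[[0, 0, 0, 0, 0.4], [0, 0, 0, 0, 0.4], [0, 0, 0, 0, 0.4], [0, 0, -0.4, 0, 0.4], [0, 0, -0.6, 0, 0.4], [0, 0, -0.6, 0, 0.4], [-0.4, -0.4, 0, 0, 0.4], [-0.4, -0.4, 0, 0, 0.4], [-0.4, -0.4, 0, 0, 0.4], [0, -0.4, 0, 0, 0.4], [0, 0, 0, 0, 0.4], [0, 0, 0, 0, 0.4]]' | python3 inch.py | sed -n 2p
cat > k.py <<'E'
from fl import *
o=arm.get_obs();s=arm.snapshot("wrist");cv2.imwrite("pics/w4.png",s["image"][:,:,::-1]);print(o["ee_pos"],np.linalg.inv(s["world_to_cam"])[:3,3])
a=np.radians(11.7);pin=np.array([.5828,.0732])-.076*np.array([np.cos(a),np.sin(a)]);print("pin",pin)
r=rectify(s,pin,.06,.056);h=cv2.cvtColor(r,cv2.COLOR_BGR2HSV)
rd=((h[...,0]<8)|(h[...,0]>172))&(h[...,1]>130)&(h[...,2]>70)
px=.12/399;ii=np.argwhere(rd);X=.06-ii*px
print("n",len(ii),"mean",X.mean(0),"arm angle(port)",np.degrees(np.arctan2(*X.mean(0)[::-1]))-11.7, "far",np.hypot(*X.T).max())
print(cv2.minAreaRect(np.ascontiguousarray(X.astype(np.float32)*1000)))
try: print("flange",disc(s,(.5828,.0732),.048,half=.06))
except Exception as e: print(e)
E
python3 k.py
```

```text
ee_pos: [0.5164, -0.0017, 0.142]
[ 0.51641707 -0.00168137  0.14200654] [0.49973464 0.07921336 0.29179587]
pin [0.50837907 0.05778817]
n 5349 mean [-0.01160734  0.0120468 ] arm angle(port) 122.23564686617802 far 0.035768617161639676
((-9.699247360229492, 9.548871040344238), (15.524449348449707, 43.808719635009766), 45.0)
flange ((0.5788753384927162, 0.07600115572133458, 0.06068960548343515), [(np.float64(0.5891), np.float64(0.0725), 759), (np.float64(0.5621), np.float64(0.0451), 13), (np.float64(0.553), np.float64(0.0898), 14)])
```

Converted, 0.03 m is 0.6, 0.027 m is 0.54.

```bash
echo '[[0.54, -0.058, 0, 0, 0.4], [0.54, -0.058, 0, 0, 0.4], [0.522, -0.06, 0, 0, 0.4], [0, 0, 0.6, 0, 0.4], [0, 0, 0.6, 0, 0.4], [0, 0, 0.24, 0, 0.4], [0, 0, 0, 0, 0.4]]' | python3 inch.py; echo '[[0, 0, 0, 0, 0.05], [0, 0, 0, 0, 0.05], [0, 0, 0, 0, 0.05], [0, 0, 0, 0, 0.05], [0, 0, 0, 0, 0.05]]' | python3 inch.py 10; python3 e.py .4915,.0749,.069
```

```text
time_s: 16.1
ee_pos: [0.4908, 0.0753, 0.0684]
eef_rot: [-1.982, -2.435, 0.003]
force: [-0.8, -0.1, 1.3]
gripper_width: 0.403
gripper_force: 0.0
time_s: 16.6
ee_pos: [0.492, 0.075, 0.0704]
eef_rot: [1.984, 2.434, 0.002]
force: [0.3, -0.6, 4.8]
gripper_width: 0.124
gripper_force: 10.0
[ 0.     -0.0005  0.0014] 11.635972920437933 [ 0.3 -0.6  4.8] [-0.09 -0.13 -0.02]
```

```bash
echo '[[0, 0, -0.04, 0, 0.05], [0.066, 0.17, 0, 0, 0.05], [0, 0.168, 0, 0, 0.05], [-0.056, 0.156, 0, 0, 0.05], [-0.108, 0.128, 0, 0, 0.05], [-0.144, 0.084, 0, 0, 0.05], [-0.164, 0.028, 0, 0, 0.05], [0, 0, 0, 0, 0.05]]' | python3 inch.py; python3 e.py .5319,.0627,.069
```

```text
time_s: 17.4
ee_pos: [0.5316, 0.0627, 0.0714]
eef_rot: [-1.985, -2.434, -0.001]
force: [2.2, 1.0, -5.3]
gripper_width: 0.122
gripper_force: 10.0
[-0.      0.0002  0.0024] 11.623951883427713 [ 2.2  1.  -5.3] [ 0.24 -0.54 -0.01]
```

Now I'll push on a little against the stop, still gripped.

Converted, -0.0015 m is -0.03, -0.001 m is -0.02.

```bash
echo '[[-0.03, 0, 0, 0, 0.05], [-0.03, 0, 0, 0, 0.05], [-0.02, 0, 0, 0, 0.05], [0, 0, 0, 0, 0.05]]' | python3 inch.py; python3 e.py .5319,.0627,.069
```

```text
time_s: 17.8
ee_pos: [0.5325, 0.0593, 0.0716]
eef_rot: [-1.984, -2.436, -0.002]
force: [4.4, 3.1, -10.1]
gripper_width: 0.128
gripper_force: 10.0
[0.0034 0.     0.0026] 11.683642070133518 [  4.4   3.1 -10.1] [ 0.66 -0.93 -0.07]
```

Units first: shifts go in shares of 50 mm and turns go in units of 0.25 rad. So -0.03 m is -0.6, -0.025 m is -0.5.

```bash
echo '[[0, 0, 0, 0, 0.25], [0, 0, 0, 0, 0.25], [0, 0, 0, 0, 0.25], [0, 0, -0.4, 0, 0.25], [0, 0, -0.6, 0, 0.25], [0, 0, -0.5, 0, 0.25], [-0.4, 0, 0, 0, 0.25], [-0.5, 0, 0, 0, 0.25], [-0.5, 0, 0, 0, 0.25], [0, 0, 0, 0, 0.25]]' | python3 inch.py | sed -n 2,4p; python3 k.py; python3 - <<'E'
from h import *
s=arm.snapshot("wrist");im=s["image"][:,:,::-1]
c=(.5828,.0732);r=rectify(s,c,.06,.055);hh=cv2.cvtColor(r,cv2.COLOR_BGR2HSV)
br=cv2.inRange(hh,(3,60,30),(22,255,200))>0
print("studs",[b for b in blobs(br,s,c,.06,.055,400,5,400) if abs(np.hypot(b[0]-c[0],b[1]-c[1])-.033)<.01])
g=cv2.cvtColor(rectify(s,c,.06,.048),cv2.COLOR_BGR2HSV)
ct=cv2.HoughCircles(cv2.cvtColor(rectify(s,c,.06,.048),cv2.COLOR_BGR2GRAY),cv2.HOUGH_GRADIENT,1,50,param1=80,param2=20,minRadius=140,maxRadius=165)
if ct is not None:
  for x,y,q in ct[0][:3]: print("circle",c[0]+.06-y*.12/399,c[1]+.06-x*.12/399,q*.12/399)
E
```

```text
ee_pos: [0.5467, -0.0145, 0.1466]
eef_rot: [1.99, 2.429, -0.003]
force: [0.3, 0.4, -0.1]
[ 0.54669494 -0.01450016  0.14660443] [0.53056829 0.06684736 0.29618634]
pin [0.50837907 0.05778817]
n 4642 mean [0.01550421 0.00346772] arm angle(port) 0.9074486872390111 far 0.03511270145375647
((13.303848266601562, 2.7244491577148438), (42.67168045043945, 15.682753562927246), 14.036213874816895)
flange ((0.5829503759398497, 0.07665864661654134, 0.06043918695664943), [(np.float64(0.5867), np.float64(0.073), 689)])
studs [(np.float64(0.607), np.float64(0.0551), 32), (np.float64(0.5979), np.float64(0.0986), 30), (np.float64(0.563), np.float64(0.0464), 25), (np.float64(0.554), np.float64(0.089), 21)]
circle 0.58219844 0.07289925 0.04544361
```

The flange circle (.5822, .0729) and the four studs through it confirm the seating. The keeper reads 1–2°, which is within error, but I'll press it against its stop with shut fingers to be sure.

Converted, -0.0028 m is -0.056, 0.034 m is 0.68.

```bash
echo '[[0.66, -0.056, 0, 0, 0], [0.66, 0, 0, 0, 0], [0.68, 0, 0, 0, 0], [0, 0, 0, 0, 0], [0, 0, 0.6, 0, 0], [0, 0, 0.6, 0, 0], [0, 0, 0.32, 0, 0], [0, 0, 0, 0, 0]]' | python3 inch.py 10; echo '[[-0.04, 0, 0, 0, 0], [-0.04, 0, 0, 0, 0], [-0.02, 0, 0, 0, 0], [-0.02, 0, 0, 0, 0], [0, 0, 0, 0, 0]]' | python3 inch.py;python3 e.py .5319,.0627,.069;  echo '[[-0.02, 0, 0, 0, 0], [-0.02, 0, 0, 0, 0], [0, 0, 0, 0, 0]]' | python3 inch.py;python3 e.py .5319,.0627,.069
```

```text
time_s: 19.7
ee_pos: [0.5215, 0.0875, 0.0688]
eef_rot: [-1.981, -2.435, 0.005]
force: [0.2, -0.7, 0.6]
gripper_width: 0.008
gripper_force: 0.0
time_s: 20.2
ee_pos: [0.5249, 0.0813, 0.0712]
eef_rot: [1.985, 2.434, 0.001]
force: [0.1, -0.0, -0.3]
gripper_width: 0.003
gripper_force: 0.0
[-0.0196  0.0031  0.0022] 11.624981407024084 [ 0.1 -0.  -0.3] [-0.02 -0.1   0.02]
time_s: 20.5
ee_pos: [0.5252, 0.0797, 0.0708]
eef_rot: [1.984, 2.435, 0.001]
force: [0.3, 0.2, 0.1]
gripper_width: 0.003
gripper_force: 0.3
[-0.018   0.0031  0.0018] 11.656268409722431 [0.3 0.2 0.1] [ 0.17 -0.17 -0.01]
```

Converted, -0.001 m is -0.02.

```bash
echo '[[-0.02, 0, 0, 0, 0], [-0.02, 0, 0, 0, 0], [0, 0, 0, 0, 0]]' | python3 inch.py;python3 e.py .5319,.0627,.069;  echo '[[-0.02, 0, 0, 0, 0], [-0.02, 0, 0, 0, 0], [0, 0, 0, 0, 0]]' | python3 inch.py;python3 e.py .5319,.0627,.069
```

```text
time_s: 20.8
ee_pos: [0.5253, 0.0792, 0.0708]
eef_rot: [-1.982, -2.436, -0.003]
force: [-0.8, 6.5, 0.0]
gripper_width: 0.008
gripper_force: 2.8
[-0.0175  0.0031  0.0018] 11.72461855595262 [-0.8  6.5  0. ] [ 1.23 -0.04  0.03]
time_s: 21.1
ee_pos: [0.5254, 0.0789, 0.0709]
eef_rot: [-1.98, -2.436, -0.005]
force: [-1.8, 10.6, 0.5]
gripper_width: 0.008
gripper_force: 5.2
[-0.0172  0.003   0.0018] 11.810242573307638 [-1.8 10.6  0.5] [2.32 0.3  0.08]
```

A 10 N reaction with almost no travel means the keeper is hard on its stop. I'll back off, rise clear and do a final numeric check.

```bash
echo '[[0.08, 0, 0, 0, 0], [0.16, 0, 0, 0, 0], [0, 0, -0.6, 0, 0], [0, 0, -0.8, 0, 0], [0, 0, -0.8, 0, 0], [-0.6, -0.2, -0.4, 0, 0], [-0.8, -0.2, 0, 0, 0], [-0.8, -0.2, 0, 0, 0], [0, 0, 0, 0, 0], [0, 0, 0, 0, 0]]' | python3 inch.py|sed -n 1,4p; python3 k.py; python3 - <<'E'
from h import *
s=arm.snapshot("wrist");h=cv2.cvtColor(s["image"][:,:,::-1].copy(),cv2.COLOR_BGR2HSV)
k,l,st,ce=cv2.connectedComponentsWithStats(cv2.inRange(h,(22,120,120),(35,255,255)))
for i in range(1,k):
    if st[i,4]>60: print("yellow",st[i],onz(s,ce[i],.012)[:2])
E
```

```text
time_s: 22.1
ee_pos: [0.5159, -0.0276, 0.2006]
eef_rot: [-1.988, -2.432, 0.001]
force: [0.3, 0.8, -0.0]
[ 0.51590995 -0.02756847  0.20058028] [0.49965134 0.05346234 0.350329  ]
pin [0.50837907 0.05778817]
n 4308 mean [0.01539133 0.00257189] arm angle(port) -2.213531377170076 far 0.034810000103206784
((12.932334899902344, 3.0075206756591797), (42.75735855102539, 15.49179458618164), 15.945394515991211)
flange ((0.5790336673593163, 0.07510248417675046, 0.06129610678307096), [(np.float64(0.5876), np.float64(0.0746), 662)])
yellow [365  31   6  15  75] [0.57097533 0.14371969]
yellow [ 209  161   47   45 1519] [ 0.46063796 -0.03042402]
yellow [375 268  10  17  69] [ 0.66669092 -0.11346688]
```

The cap stands on the bench at (.461, -.030), the keeper is at its stop and the arm is clear of everything.

```bash
python3 -c "
from plant import arm
print(arm.hand_in())"
```

```text
the job is handed in; nothing more can be done
None
```

The job is handed in at about 22 s on the robot's clock: the cap is on clear bench top at (.461, -.030), flange_b is seated on the studs, and the keeper is hard against its stop; I did not re-image the items to be left alone.

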